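Seat a flask stopper on a sprung fixture and hold it pressed

TASK

Take the larger of the two stoppers out of the rack, set it upright into the neck of the amber flask with its flange down on the rim, and press down on it until the sprung nest under the flask has sunk 10 mm, so that the pointer stands in the gap between the two ribs of the gauge post. Keep it pressed there for at least three seconds and finish still pressing, without letting go; never drive the nest down onto its bottom stop. Leave the smaller stopper, the two vials, the tape measure and the marker alone.

Things in the scene. Friction and masses are not known exactly. Their poses are not given: they have to be found in the camera images.
- stopper: the larger stopper, loose, about 45 g, 60 mm tall, round about z. From the foot up: black tapered plug (22 mm long, 18 mm across at its foot, 24 at its top), black flange 38 mm across and 6 mm thick, upright grey knob 20 mm across and 32 mm tall, to grip from above. Origin: centre of the foot; z up. At the start it hangs upright in the rack's larger hole, its flange on the rack's top
- stopper_mid (a point): a point on the larger stopper's axis half-way up, 30 mm above its foot: 8 mm above the flange's underside, 2 mm above its top; the knob reaches from 2 mm below this point to 30 mm above it. z up along the axis. With the flange on the flask's rim it lies 8 mm above the flask mouth
- flask_mouth (a point): centre of the amber flask's mouth, level with the rim's top; z up. The conical flask is 80 mm tall, 72 mm across at its foot, clamped upright in the nest; neck bore 28 mm, rim 39 mm across, room for the plug below. At rest the mouth is 134 mm above the table; it sinks straight down with the nest
- nest (a joint): how far the sprung nest with the flask is pressed down, in m: 0 at rest (up), 0.010 with the pointer in the middle of the gap, 0.020 on the bottom stop. It springs back when let go. It takes about 4 N to start and about 1 N more for each mm (14 N at 10 mm, 24 N at the stop)
- fixture: the seating fixture, fixed: grey base 130 (x) by 120 (y) by 14 mm; origin: centre of its underside, on the table, below the flask mouth. The nest plate slides on two guide rods (at y +-50 mm, tops 82 mm high) over a coil spring. At its -x side a thin pointer on the nest moves beside a dark post 66 mm high with two small ribs; the gap between them is 10 mm below the pointer's rest height
- rack: the stopper rack, a fixed white block 150 (x) by 56 (y) by 60 mm; origin: centre of its underside, on the table. It may stand at any yaw. The larger stopper hangs in the hole at x = -40 mm in its frame, the smaller in the hole at x = +40 mm
- small_stopper_mid (a point): the smaller stopper's axis, half-way up (30 mm above its foot): same build and height, but flange 27 mm and knob 14 mm across. Not to be touched
- vial_blue_mid (a point): bystander: centre of a standing amber vial with a blue cap, 20 mm across, 46 mm tall
- vial_orange_mid (a point): bystander: centre of a standing amber vial with an orange cap, 20 mm across, 46 mm tall
- tape_measure_mid (a point): bystander: centre of a tape measure, 40 x 67 x 61 mm
- marker_mid (a point): bystander: middle of a lying marker pen, 18 x 136 x 17 mm
Things that resemble listed ones, but are neither listed nor needed, are in the scene too. Leave any brown look-alike of the stopper alone.

How it is judged:
On the way:
1. the larger stopper is seated in the flask's neck and, pressing through it, the nest is kept 7 to 13 mm down for three seconds (z of stopper_mid in the frame of flask_mouth between 0.004 and 0.0105 m and horizontal distance between stopper_mid and flask_mouth below 0.0045 m and angle between stopper_mid's own z axis and vertical below 0.09 rad and value of joint nest between 0.007 and 0.013 m and contact force between stopper and fixture above 8 N), for 2.8 s.
At the end, for the whole second after the job is handed in: The larger stopper sits in the flask's neck with its flange on the rim (within about 2.5 mm in height, 4.5 mm off-centre, 5 degrees of upright); the robot still touches it and presses through it so that the nest is 7 to 13 mm down and still, the stopper bearing on the flask with over 8 N (all of step 1 and velocity of joint nest between -0.004 and 0.004 m/s and contact force between any of the fingers, the arm and stopper above 2 N); the arm keeps its last pose, push and grip.
It fails at once if the nest is driven onto its bottom stop (value of joint nest above 0.019 m).
It fails at once if the smaller stopper is moved (distance of small_stopper_mid from where it was at the start of the episode above 0.015 m).
It fails at once if a vial, the tape measure or the marker is shifted by more than 3 cm (distance of any of vial_blue_mid, vial_orange_mid, tape_measure_mid, marker_mid from where it was at the start of the episode above 0.03 m).
It also fails if it takes over 58 s, if anything falls off the work surface, if the arm or the gripper's body presses on something with over 40 N, if the wrist force passes 120 N, or if a joint passes its speed limit or range.

ROBOT

A 6-joint arm with a two-finger parallel gripper is mounted at the origin on a cart in front of the work surface, level with it; the furniture and walls round the work are solid. World frame = base frame: x ahead of the robot, y to its left, z up, the work surface at z = 0. Lengths are in m, angles in rad, forces in N, time in s.
With the tool pointing down it reaches from about 0.375 to 0.975 m from the base axis. Payload 3.8 kg.
Tool frame: the origin (TCP) lies where the fingers leave the gripper's body, on its centre line; the fingertips stand 73 mm ahead of it and the grasp point (between the pads) lies 54 mm ahead of it; z points along the fingers, y is the line along which they close (so a half turn about z gives the same grasp; the last joint's range is limited). The gripper opens to 85 mm and grips with 20 to 120 N. Pads are 22 mm wide; open, the fingers measure 114 mm over their backs; the gripper's body (76 mm by 85 mm) begins 54 mm behind the grasp point. The pads swing forward as they close: fully open they stand 13 mm farther back than shut.
Start: joints at [-1.175, 0.264, 1.604, -0, 1.274, -0.037], TCP at [0.283, -0.613, 0.304] pointing down, gripper open.
Joint ranges: [-2.63, 2.63], [-0.94, 2.18], [0.31, 2.57], [-1.31, 4.45], [0, 2.66], [-2.55, 2.55]. Speed limits (rad/s): [2.57, 2.57, 3.14, 3.14, 3.14, 3.14].

INTERFACE

Orientations are given as a rotation vector (axis times angle).
In Python, from workcell import read_state, viewer, bot gives the robot as it stands.
- The arm moves only by the tool jog_arm, never from a script. Its argument "increments" is a list that holds one entry, the list of rows, each a list of 7 numbers: the shift along the tool's x, y, z in units of 30 mm (1.0 is 30 mm), then the turn, a rotation vector about the tool's x, y, z in units of 6 degrees (1.0 is 6 degrees), then the opening, from -1 (shut) to 1 (fully open). A call has exactly 5 rows; each row shifts and turns the commanded pose from where the row before left it, along the tool's axes as they then stand; what a row does not reach is not made up. A row lasts 1/12 s, in which the tool goes at most 41.7 mm and 7.16 degrees, less where a joint would pass 70% of its speed; a pose out of reach is approached as far as the arm can. A call is refused whole if a number of a shift passes 1 or a number of a turn 1, either way. A call with a gripper value outside its range is refused whole. The fingers move at their own pace and stop on an object; "force" is the grip in N (left out, the last holds). Time passes only in rows, so rows that do not move let the fingers close, or fill a call up. It gives the time, the measured TCP pose, the force, the opening and the grip force at its end, in the units of the state.
- read_state(): the state, without advancing time (a new reading comes with each control period).
- viewer.read_camera(name): name is "scene" or "top"; returns (picture, depth): 400x640x3 uint8, blue, green, red; 400x640 float32, m along the optical axis (not along the pixel's ray), 0 where there is no reading.
- viewer.camera_params(name): a dict with "fx", "fy", "cx", "cy" (pixels), "k1" (the pictures are not rectified: a ray, as slopes to the right and down, at radius r is drawn at 1 + k1 r^2 times it, then the intrinsics apply), "R" (3x3) and "t" (3): a world point X has camera coordinates R X + t. Camera axes: x right, y down, z forward; pixel columns grow to the right and rows downward; lengths in m; the calibration is good to about 2 mm. A picture is of the moment at which its call begins. camera_params takes no time and is no camera call.
- bot.finish_job(): hands the job in; it is judged then, once.
The state is a dict: "time": time; "q": joint angles; "joint_vel": joint speeds; "joint_torque": joint torques, N m; "tool_pos": TCP position; "tcp_rot": TCP orientation; "wrist_force": force on the tool from outside, world axes, zero at the start; "torque": the same for the moment, N m; "width": opening from 0.0 (shut) to 1.0 (fully open); "grip_force": force on a finger pad.
Only numpy, scipy, OpenCV 4.12 (cv2) and the standard library are available. Lean on these libraries where they do the work, as an engineer would, in place of code of your own. Each camera call takes 0.05 s, during which the arm holds its last target. There are 200 camera calls.

## Working session

There is one attempt and no reset: what is moved stays moved. The work goes in short steps, Python scripts to look and compute and a tool call to move; the robot and the scene stay as the last step left them, time stands still between calls to the robot, and variables do not carry over. Pictures are saved under pics/ and viewed, at most 10 in all, crops included, and the job is handed in when it is done.

Besides the shell and the picture viewer there is one more tool, called after "Request:" as a command line: name --argument value ..., lists and objects as JSON in quotes. jog_arm: Moves the arm, as the interface text tells. Its arguments: {"type":"object","properties":{"increments":{"type":"array","items":{"type":"array","items":{"type":"array","items":{"type":"number"}}}},"force":{"type":"number"}},"required":["increments"]}

```bash
mkdir -p pics
cat > h.py <<'E'
import numpy as np, cv2
from workcell import read_state, viewer, bot
def cloud(n):
    im,d=viewer.read_camera(n); p=viewer.camera_params(n)
    K=np.array([[p['fx'],0,p['cx']],[0,p['fy'],p['cy']],[0,0,1]]);D=np.array([p['k1'],0,0,0,0])
    uv=np.stack(np.meshgrid(np.arange(640),np.arange(400)),-1).reshape(-1,1,2).astype(float)
    r=cv2.undistortPoints(uv,K,D).reshape(400,640,2)
    X=np.dstack([r,np.ones((400,640))])*d[...,None]
    W=(X-np.array(p['t']))@np.array(p['R']); W[d==0]=np.nan
    return im,W
E
python3 - <<'E'
from h import *
for n in("scene","top"):
    im,W=cloud(n); cv2.imwrite(f"pics/{n}.png",im); np.savez(f"{n}.npz",im=im,W=W)
    p=viewer.camera_params(n); print(n,-np.array(p['R']).T@p['t'],p['fx'])
s=read_state();print(s['tool_pos'],s['tcp_rot'],s['width'],s['time'])
E
```

```text
scene [ 1.11527348 -0.33801067  0.94813904] 472.73479668769806
top [0.45390872 0.07029384 1.07023649] 394.82406966083704
[ 0.28293685 -0.61226476  0.30268771] [-3.06634197e+00 -6.74171630e-01  5.03002499e-04] 0.995134647662019 0.1
```

View pics/scene.png

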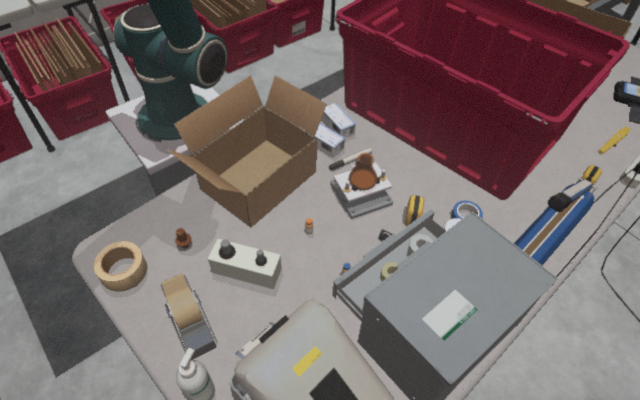

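View pics/top.png

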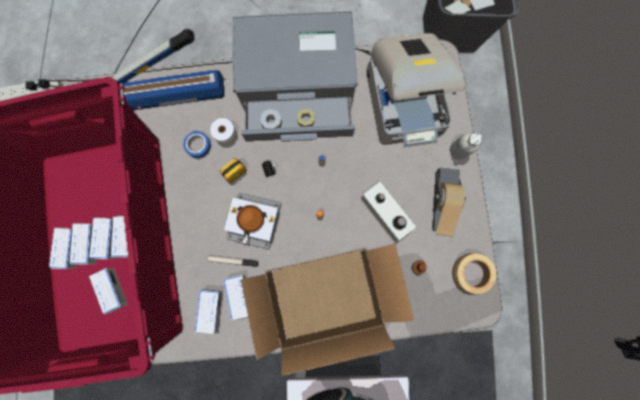

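The scene shows the rack with two black/grey stoppers: top-view pixels (399,222), looks larger, and (380,197), smaller; scene pixels (226,247) and (259,253). A brown look-alike stands apart at top (419,267). The flask in its fixture is at top (250,218). I'll measure these and confirm with an enlarged crop.

Run:
```python
from h import *
z=np.load("top.npz");im,W=z['im'],z['W']
z2=np.load("scene.npz");im2,W2=z2['im'],z2['W']
a=cv2.resize(im[165:265,205:435],None,fx=3.4,fy=3.4,interpolation=3)
b=cv2.resize(im2[140:290,200:420],None,fx=1.6,fy=1.6,interpolation=3)
c=np.zeros((340+240,782,3),np.uint8);c[:340,:a.shape[1]]=a;c[340:,:b.shape[1]]=b
c[340:580,360:780]=cv2.resize(im2[230:290,200:305],(420,240),interpolation=3)
cv2.imwrite("pics/crop.png",c)
for n,u,v in[("big",399,222),("small",380,197),("brown",419,267),("flask",250,218),("blue",322,159),("or",320,213),("tape",232,170),("mark",233,261),("box",330,290)]:
    print(n,np.round(W[v-2:v+3,u-2:u+3].reshape(-1,3)[[0,12,24]],3).tolist())
def cl(W,lo,hi,z0,z1):
    m=(W[...,0]>lo[0])&(W[...,0]<hi[0])&(W[...,1]>lo[1])&(W[...,1]<hi[1])&(W[...,2]>z0)&(W[...,2]<z1)
    return W[m],m
for nm,Wc in(("top",W),("scene",W2)):
  for n,u,v in(("big",399,222),("small",380,197)):
    c=W[v,u]
    P,m=cl(Wc,c[:2]-.03,c[:2]+.03,.085,.13); print(nm,n,len(P),P[:,2].max() if len(P) else 0,np.round(np.r_[P.mean(0),P.min(0),P.max(0)],4))
  c=W[218,250]
  P,m=cl(Wc,c[:2]-.04,c[:2]+.04,.122,.15); print(nm,"rim",len(P),np.round(np.r_[P.mean(0),P.min(0),P.max(0)],4))
  P=P[P[:,2]>.127]; 
  A=np.c_[2*P[:,:2],np.ones(len(P))];s=np.linalg.lstsq(A,(P[:,:2]**2).sum(1),rcond=None)[0];print("circ",s[:2],np.sqrt(s[2]+s[0]**2+s[1]**2),len(P))
  c=(W[222,399]+W[197,380])/2
  P,m=cl(Wc,c[:2]-.1,c[:2]+.1,.052,.064);r=cv2.minAreaRect(P[:,:2].astype(np.float32));print("rack",r)
# obstacle height map between
print("maxz", [(n,np.nanmax(W[y0:y1,x0:x1,2])) for n,x0,x1,y0,y1 in(("box",243,412,245,372),("drawer",245,352,100,140),("bin",120,180,80,380))])
```

```text
big [[0.556, -0.129, 0.083], [0.55, -0.131, 0.098], [0.545, -0.136, 0.096]]
small [[0.625, -0.087, 0.063], [0.614, -0.087, 0.094], [0.61, -0.092, 0.089]]
brown [[0.442, -0.186, 0.036], [0.437, -0.186, 0.056], [0.432, -0.19, 0.059]]
flask [[0.576, 0.251, 0.06], [0.571, 0.246, 0.059], [0.559, 0.231, 0.118]]
blue [[0.733, 0.062, 0.046], [0.728, 0.057, 0.047], [0.726, 0.051, 0.03]]
or [[0.588, 0.07, 0.047], [0.583, 0.065, 0.044], [0.578, 0.06, 0.04]]
tape [[0.704, 0.299, 0.062], [0.7, 0.295, 0.057], [0.695, 0.29, 0.054]]
mark [[0.467, 0.304, 0.014], [0.462, 0.298, 0.017], [0.457, 0.293, 0.016]]
box [[0.387, 0.047, 0.004], [0.381, 0.042, 0.005], [0.376, 0.037, 0.004]]
top big 60 0.10099760784176282 [ 0.5508 -0.1361  0.0958  0.5408 -0.146   0.0854  0.5605 -0.1265  0.101 ]
top small 28 0.10030966108426585 [ 0.6155 -0.0912  0.0953  0.609  -0.0965  0.0867  0.6212 -0.0845  0.1003]
top rim 124 [0.5698 0.2465 0.1313 0.5506 0.2259 0.1226 0.5872 0.2643 0.1368]
circ [0.56915577 0.24510488] 0.01705992132065557 105
rack ((0.5836758613586426, -0.11420907825231552), (0.14965467154979706, 0.05743056908249855), 35.43840026855469)
scene big 83 0.09995068055937316 [ 0.5551 -0.1405  0.0946  0.5434 -0.1497  0.0854  0.5645 -0.1291  0.1   ]
scene small 50 0.10009280620910944 [ 0.6193 -0.0934  0.0941  0.6109 -0.1007  0.0854  0.6253 -0.0859  0.1001]
scene rim 133 [0.5716 0.2429 0.1295 0.5525 0.2247 0.1223 0.5919 0.2632 0.1349]
circ [0.57188922 0.24295691] 0.01695450077685322 101
rack ((0.5500840544700623, -0.06909738481044769), (0.15208782255649567, 0.17603221535682678), 36.10654830932617)
maxz [('box', np.float64(0.21228521777871626)), ('drawer', np.float64(0.17200033417181515)), ('bin', np.float64(0.3176501450543975))]
```

View pics/crop.png

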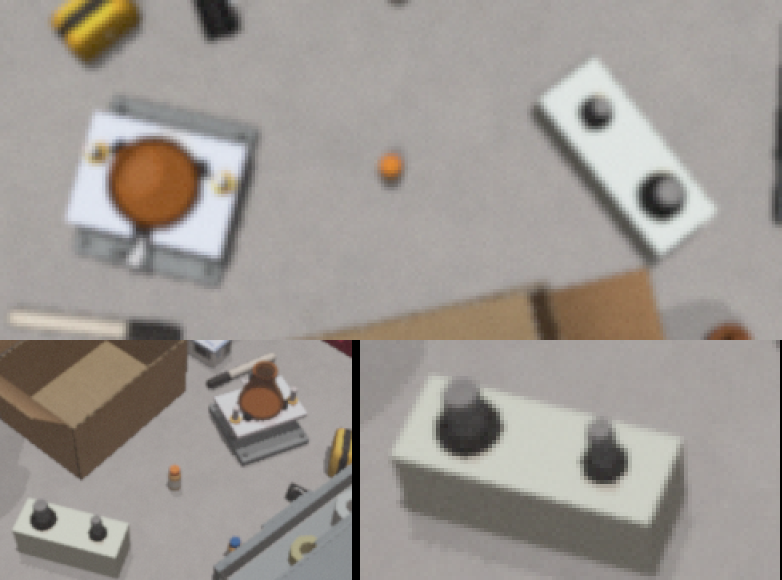

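The crop confirms it: of the rack pair, the one at top (399,222) has the wider flange and knob, so it is the larger stopper. The one at (380,197) is the smaller, and the brown one at (419,267) is the decoy. Next I'll work out the move numbers and check clearances.

```bash
cat >> h.py <<'E'
from scipy.spatial.transform import Rotation as Ro
def to(tgt,ydir=None):
    s=read_state();R=Ro.from_rotvec(s['tcp_rot']).as_matrix()
    d=R.T@(np.array(tgt)-s['tool_pos'])
    print("tcp",np.round(s['tool_pos'],4),"w",s['width'],"t",s['time'],"F",np.round(s['wrist_force'],1),"zax",np.round(R[:,2],3),"yax",np.round(R[:,1],3))
    print("units xyz",np.round(d/.03,3))
    if ydir is not None:
        y=R.T@np.r_[ydir,0]; a=np.arctan2(-y[0],y[1]); a=(a+np.pi/2)%np.pi-np.pi/2
        print("turn z deg",np.degrees(a),"units",np.degrees(a)/6, "q6",s['q'][5])
    w=np.cross(R[:,2],[0,0,-1]); print("level turn units",np.round(np.degrees(R.T@w)/6,3))
E
python3 - <<'E'
from h import *
to([.552,-.138,.30],[-.58,.815])
for n in("top","scene"):
    W=np.load(n+".npz")['W'];P=W.reshape(-1,3);P=P[~np.isnan(P[:,0])]
    a=np.array([.552,-.138]);b=np.array([.571,.244])
    for h in(.1,.12,.16,.2):
        Q=P[P[:,2]>h]; 
        for c in(a,b):
            D=np.linalg.norm(Q[:,:2]-c,axis=1); D2=D[D>.03]; q=Q[D>.03]; print(n,h,np.round(D2.min(),3),np.round(q[D2.argmin()],3))
        t=np.clip(((Q[:,:2]-a)@(b-a))/((b-a)@(b-a)),.1,.9);D=np.linalg.norm(Q[:,:2]-(a+t[:,None]*(b-a)),axis=1);print("  corr",np.round(D.min(),3),np.round(Q[D.argmin()],3))
E
```

```text
tcp [ 0.2829 -0.6123  0.3027] w 0.995134647662019 t 0.1 F [-0.5 -0.3 -0.2] zax [-0.001  0.002 -1.   ] yax [ 0.419 -0.908 -0.002]
units xyz [ 14.773 -10.589   0.113]
turn z deg -10.638092348713917 units -1.7730153914523195 q6 -0.036911313743314175
level turn units [-0.019 -0.001  0.   ]
top 0.1 0.073 [ 0.492 -0.098  0.192]
top 0.1 0.139 [0.441 0.193 0.124]
  corr 0.018 [0.566 0.224 0.101]
top 0.12 0.073 [ 0.492 -0.098  0.192]
top 0.12 0.139 [0.441 0.193 0.124]
  corr 0.02 [0.57  0.226 0.132]
top 0.16 0.073 [ 0.492 -0.098  0.192]
top 0.16 0.146 [0.427 0.223 0.174]
  corr 0.062 [ 0.492 -0.098  0.192]
top 0.2 0.266 [ 0.818 -0.128  0.216]
top 0.2 0.149 [0.422 0.242 0.204]
  corr 0.152 [0.421 0.24  0.202]
scene 0.1 0.07 [ 0.493 -0.101  0.194]
scene 0.1 0.138 [0.442 0.196 0.12 ]
  corr 0.017 [0.576 0.221 0.101]
scene 0.12 0.07 [ 0.493 -0.101  0.194]
scene 0.12 0.139 [0.442 0.193 0.122]
  corr 0.019 [0.569 0.225 0.122]
scene 0.16 0.07 [ 0.493 -0.101  0.194]
scene 0.16 0.145 [0.427 0.225 0.179]
  corr 0.059 [ 0.495 -0.097  0.193]
scene 0.2 0.267 [ 0.819 -0.128  0.221]
scene 0.2 0.148 [0.423 0.237 0.202]
  corr 0.149 [0.423 0.237 0.202]
```

Request:
jog_arm --increments '[[[0.98,-0.7,0,0,0,0,0.4],[0.98,-0.7,0,0,0,0,0.4],[0.98,-0.7,0,0,0,0,0.4],[0.98,-0.7,0,0,0,0,0.4],[0.98,-0.7,0,0,0,0,0.4]]]'

```text
time: 0.52
tool_pos: [0.3728, -0.4541, 0.3032]
tcp_rot: [-3.068, -0.673, 0.001]
wrist_force: [0.7, -0.4, -0.1]
width: 0.698
grip_force: 0.0
```

Request:
jog_arm --increments '[[[0.98,-0.7,0,0,0,0,0.4],[0.98,-0.7,0,0,0,0,0.4],[0.98,-0.7,0,0,0,0,0.4],[0.98,-0.7,0,0,0,0,0.4],[0.98,-0.7,0,0,0,0,0.4]]]'

```text
time: 0.93
tool_pos: [0.4622, -0.297, 0.3035]
tcp_rot: [-3.068, -0.674, 0.001]
wrist_force: [-0.1, -0.2, -0.4]
width: 0.699
grip_force: 0.0
```

Request:
jog_arm --increments '[[[0.98,-0.7,0,0,0,0,0.4],[0.98,-0.7,0,0,0,0,0.4],[0.98,-0.7,0,0,0,0,0.4],[0.9,-0.7,0,0,0,0,0.4],[0,0,0,0,0,0,0.4]]]'

```text
time: 1.35
tool_pos: [0.5331, -0.1693, 0.3034]
tcp_rot: [-3.064, -0.681, -0.002]
wrist_force: [-0.2, -0.1, 1.4]
width: 0.696
grip_force: 0.0
```

Run:
```python
from h import *
to([.5525,-.138,.146],[-.58,.815])
```

```text
tcp [ 0.5331 -0.1693  0.3034] w 0.6960528250294825 t 1.35 F [-0.2 -0.1  1.4] zax [ 0.001  0.003 -1.   ] yax [ 0.424 -0.906 -0.002]
units xyz [ 1.016 -0.658  5.251]
turn z deg -10.371342547378935 units -1.7285570912298225 q6 0.7787893952505546
level turn units [-0.023 -0.018  0.   ]
```

Request:
jog_arm --increments '[[[0.5,-0.33,0,0,0,0,0.4],[0.5,-0.33,0,0,0,0,0.4],[0,0,0.8,0,0,0,0.4],[0,0,0.8,0,0,0,0.4],[0,0,0.8,0,0,0,0.4]]]'

```text
time: 1.77
tool_pos: [0.5503, -0.1437, 0.2313]
tcp_rot: [3.067, 0.676, 0.001]
wrist_force: [-0.3, -0.3, -1.2]
width: 0.697
grip_force: 0.0
```

Request:
jog_arm --increments '[[[0,0,0.7,0,0,0,0.4],[0,0,0.6,0,0,0,0.4],[0,0,0.3,0,0,0,0.4],[0,0,0,0,0,0,0.4],[0,0,0,0,0,0,0.4]]]'

```text
time: 2.18
tool_pos: [0.5499, -0.1439, 0.1836]
tcp_rot: [-3.068, -0.674, 0.002]
wrist_force: [-0.5, 0.1, 0.9]
width: 0.701
grip_force: 0.0
```

Run:
```python
from h import *
to([.5525,-.138,.145])
im,W=cloud("scene"); im2,_=cloud("top")
c=np.hstack([cv2.resize(im[180:290,170:290],(440,400),interpolation=3),cv2.resize(im2[150:270,330:440],(360,400),interpolation=3)])
cv2.imwrite("pics/pre.png",c)
```

```text
tcp [ 0.5499 -0.1439  0.1836] w 0.7014932725830553 t 2.1833 F [-0.5  0.1  0.9] zax [-0.001  0.    -1.   ] yax [ 0.419 -0.908 -0.001]
units xyz [ 0.163 -0.143  1.288]
level turn units [-0.007  0.008 -0.   ]
```

View pics/pre.png

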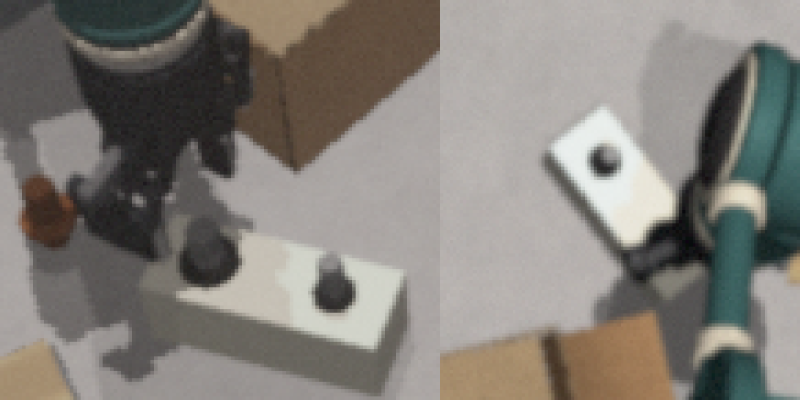

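The left panel shows the open fingers, at about (140,220) and (220,155), above and to either side of the larger knob at (207,240). The small stopper at (333,280) is clear. I'll correct by 5 mm, descend and grip.

Request:
jog_arm --increments '[[[0.16,-0.14,0,0,0,0,0.4],[0,0,0.4,0,0,0,0.4],[0,0,0.4,0,0,0,0.4],[0,0,0.4,0,0,0,0.4],[0,0,0.08,0,0,0,0.4]]]'

```text
time: 2.7
tool_pos: [0.5507, -0.1372, 0.142]
tcp_rot: [-3.066, -0.674, 0.007]
wrist_force: [-1.3, 0.6, -0.5]
width: 0.701
grip_force: 0.0
```

Request:
jog_arm --increments '[[[0,0,0,0,0,0,-1],[0,0,0,0,0,0,-1],[0,0,0,0,0,0,-1],[0,0,0,0,0,0,-1],[0,0,0,0,0,0,-1]]]' --force 60

```text
time: 3.12
tool_pos: [0.5532, -0.138, 0.1461]
tcp_rot: [3.068, 0.674, 0.002]
wrist_force: [-0.9, 0.1, -0.3]
width: 0.209
grip_force: 58.5
```

Request:
jog_arm --increments '[[[0,0,0,0,0,0,-1],[0,0,0,0,0,0,-1],[0,0,0,0,0,0,-1],[0,0,0,0,0,0,-1],[0,0,0,0,0,0,-1]]]'

```text
time: 3.53
tool_pos: [0.5532, -0.138, 0.146]
tcp_rot: [3.068, 0.674, 0.001]
wrist_force: [-0.7, -0.0, 3.6]
width: 0.212
grip_force: 58.8
```

Request:
jog_arm --increments '[[[0,0,-0.3,0,0,0,-1],[0,0,-0.8,0,0,0,-1],[0,0,-0.9,0,0,0,-1],[0,0,-0.9,0,0,0,-1],[0,0,-0.9,0,0,0,-1]]]'

```text
time: 3.95
tool_pos: [0.5522, -0.1376, 0.2605]
tcp_rot: [-3.068, -0.674, 0.002]
wrist_force: [0.6, -0.5, -0.5]
width: 0.212
grip_force: 58.9
```

Request:
jog_arm --increments '[[[0,0,-0.8,0,0,0,-1],[0,0,-0.5,0,0,0,-1],[0,0,0,0,0,0,-1],[0,0,0,0,0,0,-1],[0,0,0,0,0,0,-1]]]'

```text
time: 4.37
tool_pos: [0.552, -0.1376, 0.2971]
tcp_rot: [-3.067, -0.674, 0.003]
wrist_force: [-0.8, 0.0, -0.7]
width: 0.209
grip_force: 58.9
```

Run:
```python
from h import *
to([.571,.244,.30]); print(read_state()['grip_force'])
im,W=cloud("scene"); np.savez("lift.npz",im=im,W=W)
cv2.imwrite("pics/lift.png",cv2.resize(im[120:290,150:350],(700,595),interpolation=3))
```

```text
tcp [ 0.552  -0.1376  0.2971] w 0.20874788224884047 t 4.3667 F [-0.8  0.  -0.7] zax [-0.002  0.001 -1.   ] yax [ 0.419 -0.908 -0.002]
units xyz [  5.911 -11.281  -0.091]
level turn units [-0.015  0.017  0.   ]
58.91688833478838
```

View pics/lift.png

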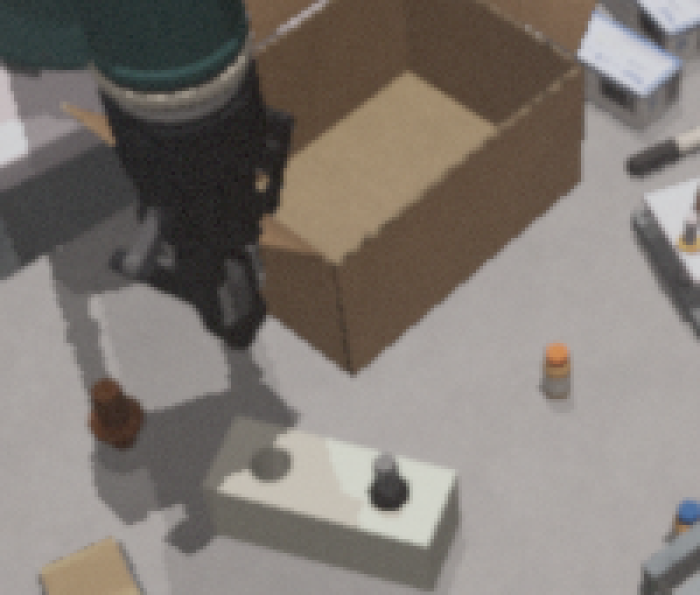

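The larger hole at (270,463) is now empty and the stopper is in the fingers at about (240,325). The small one at (388,485) hasn't moved. Carrying to the flask.

Request:
jog_arm --increments '[[[0.49,-0.94,0,0,0,0,-1],[0.49,-0.94,0,0,0,0,-1],[0.49,-0.94,0,0,0,0,-1],[0.49,-0.94,0,0,0,0,-1],[0.49,-0.94,0,0,0,0,-1]]]'

```text
time: 4.83
tool_pos: [0.5592, 0.0222, 0.2962]
tcp_rot: [-3.068, -0.674, 0.006]
wrist_force: [-0.6, -0.2, -1.0]
width: 0.211
grip_force: 58.9
```

Request:
jog_arm --increments '[[[0.49,-0.94,0,0,0,0,-1],[0.49,-0.94,0,0,0,0,-1],[0.49,-0.94,0,0,0,0,-1],[0.49,-0.94,0,0,0,0,-1],[0.49,-0.94,0,0,0,0,-1]]]'

```text
time: 5.25
tool_pos: [0.5668, 0.1811, 0.2961]
tcp_rot: [3.068, 0.675, -0.006]
wrist_force: [1.3, 0.3, 0.3]
width: 0.212
grip_force: 58.9
```

Request:
jog_arm --increments '[[[0.49,-0.94,0,0,0,0,-1],[0.49,-0.94,0,0,0,0,-1],[0,0,0,0,0,0,-1],[0,0,0,0,0,0,-1],[0,0,0,0,0,0,-1]]]'

```text
time: 5.67
tool_pos: [0.5702, 0.2429, 0.2966]
tcp_rot: [3.067, 0.675, -0.005]
wrist_force: [-0.2, -0.1, -0.5]
width: 0.213
grip_force: 59.0
```

Run:
```python
from h import *
to([.571,.244,.27])
im,W=cloud("scene"); c=read_state()['tool_pos']
for z0 in np.arange(.180,.232,.004):
    m=(np.linalg.norm(W[...,:2]-c[:2],axis=2)<.035)&(W[...,2]>z0)&(W[...,2]<z0+.004); P=W[m]
    if len(P)>2: print(round(z0,3),len(P),np.round(np.r_[P.mean(0)[:2]-c[:2],P.min(0)[:2]-c[:2],P.max(0)[:2]-c[:2]],4))
cv2.imwrite("pics/over.png",cv2.resize(im[80:230,300:440],(560,600),interpolation=3))
```

```text
tcp [0.5702 0.2429 0.2966] w 0.2129260689921704 t 5.6667 F [-0.2 -0.1 -0.5] zax [-0.003 -0.002 -1.   ] yax [ 0.42  -0.907  0.   ]
units xyz [ 0.042 -0.024  0.885]
level turn units [0.004 0.034 0.   ]
0.188 7 [ 0.0045 -0.0053  0.0014 -0.0093  0.0077  0.0013]
0.192 9 [ 0.0026 -0.0052 -0.0078 -0.0097  0.0077  0.0041]
0.196 8 [ 0.0048 -0.007  -0.0022 -0.0101  0.0082 -0.0031]
0.2 3 [ 0.0069 -0.0073  0.0039 -0.0095  0.0108 -0.0038]
0.208 15 [ 0.0078 -0.0086 -0.011  -0.0182  0.0165  0.011 ]
0.212 69 [ 0.0051 -0.0052 -0.0177 -0.0198  0.0185  0.0175]
0.216 14 [ 0.0079 -0.0041 -0.0069 -0.0181  0.0171  0.0119]
0.22 5 [ 0.0045 -0.0044  0.001  -0.0157  0.0072  0.0131]
0.224 9 [ 0.0087 -0.0037 -0.0032 -0.0183  0.016   0.0159]
0.228 14 [ 0.0081 -0.0088 -0.0039 -0.0196  0.0155  0.0169]
0.232 21 [ 0.0079 -0.0053 -0.0031 -0.0209  0.0156  0.016 ]
```

View pics/over.png

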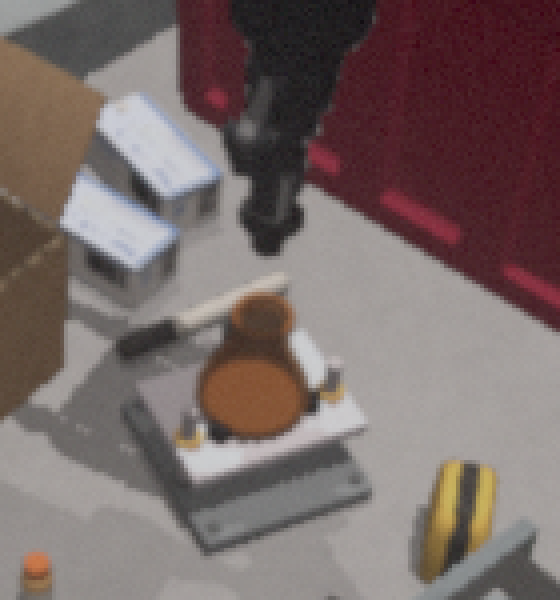

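The stopper hangs upright over the flask, foot at (265,250) and mouth at (263,315). The depth data puts it within 1 mm of the TCP axis. Descending to just above the rim, then into the neck.

Request:
jog_arm --increments '[[[0.04,-0.03,0,0,0,0,-1],[0,0,0.5,0,0,0,-1],[0,0,0.6,0,0,0,-1],[0,0,0.4,0,0,0,-1],[0,0,0.2,0,0,0,-1]]]'

```text
time: 6.13
tool_pos: [0.5707, 0.2432, 0.2451]
tcp_rot: [3.068, 0.672, -0.006]
wrist_force: [-0.1, -1.8, -1.3]
width: 0.213
grip_force: 59.0
```

Request:
jog_arm --increments '[[[0,0,0,0,0,0,-1],[0,0,0,0,0,0,-1],[0,0,0.1,0,0,0,-1],[0,0,0.1,0,0,0,-1],[0,0,0,0,0,0,-1]]]'

```text
time: 6.55
tool_pos: [0.5718, 0.2447, 0.2416]
tcp_rot: [-3.068, -0.675, -0.001]
wrist_force: [0.6, 0.1, -0.5]
width: 0.21
grip_force: 59.0
```

Request:
jog_arm --increments '[[[0,0,0.1,0,0,0,-1],[0,0,0.1,0,0,0,-1],[0,0,0.1,0,0,0,-1],[0,0,0,0,0,0,-1],[0,0,0,0,0,0,-1]]]'

```text
time: 6.97
tool_pos: [0.5714, 0.2446, 0.232]
tcp_rot: [3.068, 0.675, -0.001]
wrist_force: [0.5, 0.3, -0.6]
width: 0.212
grip_force: 59.0
```

Run:
```python
from h import *
to([.571,.244,.22]); print(read_state()['torque'])
im,W=cloud("scene");cv2.imwrite("pics/in.png",cv2.resize(im[120:220,320:400],(480,600),interpolation=3))
```

```text
tcp [0.5714 0.2446 0.232 ] w 0.21220826864521755 t 6.9667 F [ 0.5  0.3 -0.6] zax [-0.001 -0.    -1.   ] yax [ 0.419 -0.908 -0.   ]
units xyz [-0.021  0.012  0.399]
level turn units [-0.001  0.009 -0.   ]
[0.00642733 0.0621748  0.00914627]
```

View pics/in.png

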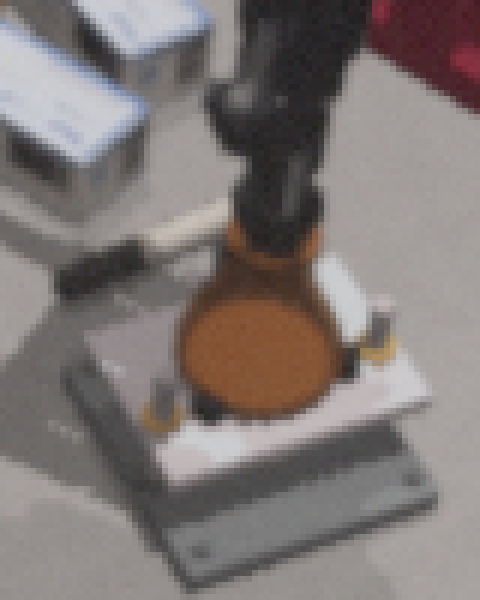

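The plug is about 10 mm into the neck, flange at (275,230) just above the rim, with no contact force. Lowering until it touches.

Request:
jog_arm --increments '[[[0,0,0.1,0,0,0,-1],[0,0,0.1,0,0,0,-1],[0,0,0.1,0,0,0,-1],[0,0,0,0,0,0,-1],[0,0,0,0,0,0,-1]]]'

```text
time: 7.43
tool_pos: [0.5714, 0.2445, 0.223]
tcp_rot: [3.068, 0.675, -0.001]
wrist_force: [0.2, -0.3, -1.0]
width: 0.213
grip_force: 59.0
```

Request:
jog_arm --increments '[[[0,0,0.1,0,0,0,-1],[0,0,0.05,0,0,0,-1],[0,0,0.05,0,0,0,-1],[0,0,0,0,0,0,-1],[0,0,0,0,0,0,-1]]]'

```text
time: 7.85
tool_pos: [0.5721, 0.2447, 0.2185]
tcp_rot: [-3.068, -0.675, -0.002]
wrist_force: [-1.0, 0.1, 4.9]
width: 0.211
grip_force: 59.6
```

Request:
jog_arm --increments '[[[0,0,0.07,0,0,0,-1],[0,0,0.07,0,0,0,-1],[0,0,0.06,0,0,0,-1],[0,0,0,0,0,0,-1],[0,0,0,0,0,0,-1]]]'

```text
time: 8.27
tool_pos: [0.5721, 0.2448, 0.2136]
tcp_rot: [-3.068, -0.675, -0.002]
wrist_force: [-4.1, -1.0, 10.2]
width: 0.211
grip_force: 60.1
```

Request:
jog_arm --increments '[[[-0.03,0,0.04,0,0,0,-1],[0,0,0.04,0,0,0,-1],[0,0,0.04,0,0,0,-1],[0,0,0,0,0,0,-1],[0,0,0,0,0,0,-1]]]'

```text
time: 8.68
tool_pos: [0.572, 0.2447, 0.211]
tcp_rot: [-3.068, -0.674, -0.005]
wrist_force: [-2.9, -1.5, 12.1]
width: 0.208
grip_force: 60.4
```

Run:
```python
from h import *
to([.571,.244,.2095])
for i in range(3): viewer.read_camera("top")
s=read_state();print(s['wrist_force'],s['tool_pos'],s['torque'])
im,W=cloud("scene");np.savez("press.npz",im=im,W=W);W0=np.load("scene.npz")['W']
# nest plate height before/after
m0=(np.abs(W0[...,0]-.571)<.08)&(np.abs(W0[...,1]-.244)<.08)
for w in (W0,W):
    z=w[m0][:,2]; h,e=np.histogram(z,np.arange(.0,.07,.002)); print([(round(b,3),int(k)) for b,k in zip(e,h) if k>25]); p=z[(z>.03)&(z<.062)]; print(np.median(p))
cv2.imwrite("pics/press.png",cv2.resize(im[120:220,320:400],(480,600),interpolation=3))
```

```text
tcp [0.572  0.2447 0.211 ] w 0.20787029013005398 t 8.6833 F [-2.9 -1.5 12.1] zax [ 0.003  0.001 -1.   ] yax [ 0.419 -0.908  0.   ]
units xyz [-0.039  0.008  0.05 ]
level turn units [ 0.001 -0.034 -0.   ]
[-2.6657033  -1.12039588 12.63768609] [0.57196954 0.24471568 0.21107028] [-0.14842944  0.56080547  0.00855925]
[(np.float64(0.0), 150), (np.float64(0.002), 40), (np.float64(0.004), 31), (np.float64(0.006), 37), (np.float64(0.008), 92), (np.float64(0.01), 251), (np.float64(0.012), 275), (np.float64(0.014), 140), (np.float64(0.016), 30), (np.float64(0.046), 35), (np.float64(0.048), 81), (np.float64(0.05), 229), (np.float64(0.052), 227), (np.float64(0.054), 106), (np.float64(0.056), 40), (np.float64(0.062), 26), (np.float64(0.064), 38), (np.float64(0.066), 34)]
0.052152501492933545
[(np.float64(0.0), 172), (np.float64(0.002), 48), (np.float64(0.004), 41), (np.float64(0.006), 36), (np.float64(0.008), 97), (np.float64(0.01), 217), (np.float64(0.012), 239), (np.float64(0.014), 94), (np.float64(0.036), 34), (np.float64(0.038), 41), (np.float64(0.04), 128), (np.float64(0.042), 239), (np.float64(0.044), 187), (np.float64(0.046), 63), (np.float64(0.052), 26), (np.float64(0.054), 37), (np.float64(0.056), 35), (np.float64(0.058), 32), (np.float64(0.06), 34), (np.float64(0.062), 28), (np.float64(0.064), 28), (np.float64(0.066), 29)]
0.043984090857895994
```

View pics/press.png

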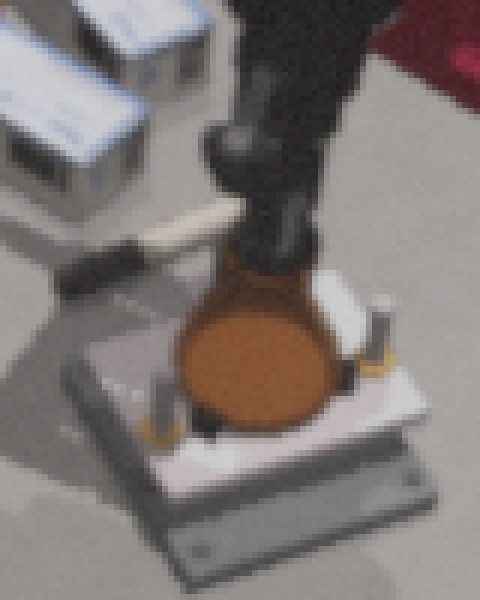

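The picture shows the flange seated on the rim at about (270,262) and the plate sunk along the guide rods. Plate depth gives about 8.3 mm and the force agrees (12.4 N). Pressing 1.5 mm more, then holding.

Request:
jog_arm --increments '[[[-0.02,0,0.03,0,0,0,-1],[0,0,0.02,0,0,0,-1],[0,0,0,0,0,0,-1],[0,0,0,0,0,0,-1],[0,0,0,0,0,0,-1]]]'

```text
time: 9.3
tool_pos: [0.5719, 0.2447, 0.2101]
tcp_rot: [-3.067, -0.674, -0.008]
wrist_force: [-2.0, -0.6, 13.3]
width: 0.209
grip_force: 60.5
```

Run:
```python
from h import *
W0=np.load("scene.npz")['W'];m0=(np.abs(W0[...,0]-.571)<.08)&(np.abs(W0[...,1]-.244)<.08)
Z=[]
for i in range(84):
    im,W=cloud("scene"); z=W[m0][:,2]; Z.append(np.median(z[(z>.03)&(z<.056)]))
    if i%20==0: s=read_state();print(s['time'],np.round(s['wrist_force'],1),np.round(s['tool_pos'],4),s['grip_force'])
z=W0[m0][:,2]; print(np.median(z[(z>.038)&(z<.060)])-np.mean(Z),np.std(Z))
P=W[(np.linalg.norm(W[...,:2]-[.5715,.244],axis=2)<.045)]
for z0 in np.arange(.112,.14,.003):
    Q=P[(P[:,2]>z0)&(P[:,2]<z0+.003)]
    if len(Q): print(round(z0,3),len(Q),np.round(np.r_[Q.min(0)[:2],Q.max(0)[:2]],4))
cv2.imwrite("pics/fin.png",cv2.resize(im[130:210,320:400],(600,600),interpolation=3))
```

```text
9.35 [-3.  -0.3 13.7] [0.5719 0.2447 0.2101] 60.491956234909594
10.35 [-3.4 -1.1 13.5] [0.5719 0.2447 0.2101] 60.49371730070561
11.35 [-2.9 -1.2 12.9] [0.5719 0.2447 0.2101] 60.49350825604051
12.35 [-2.6 -1.  13.7] [0.5718 0.2447 0.2101] 60.493262275122106
13.35 [-2.4 -1.3 13.5] [0.5719 0.2447 0.2101] 60.49334608018398
0.00945473575439873 7.293029787434995e-05
0.112 13 [0.5616 0.2245 0.5891 0.2477]
0.115 5 [0.5782 0.2269 0.5893 0.2544]
0.118 12 [0.5644 0.2248 0.5899 0.2385]
0.121 17 [0.5577 0.2258 0.5919 0.2539]
0.124 23 [0.5549 0.2246 0.5899 0.2624]
0.127 50 [0.5555 0.225  0.5905 0.2603]
0.13 9 [0.5688 0.224  0.5833 0.2557]
0.133 3 [0.5769 0.2325 0.5836 0.2475]
0.136 2 [0.5665 0.2284 0.5804 0.248 ]
0.139 5 [0.5754 0.2268 0.5848 0.2593]
```

View pics/fin.png

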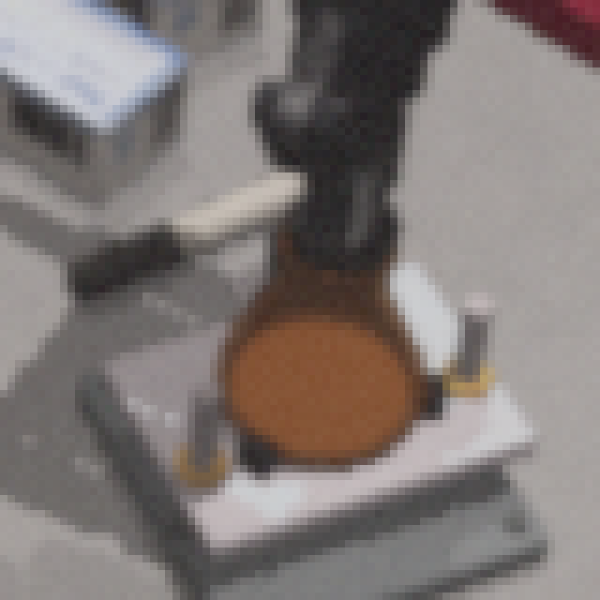

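The picture shows the flange down on the rim at (340,245), and depth puts its top at about 0.130 m, as expected for a seated stopper. The nest is about 9.5 mm down, steady at 13.5 N, and has been held for over 4 s. Handing in.

```bash
python3 -c "
from h import *
print(bot.finish_job())"
```

```text
the job is handed in; nothing more can be done
None
```

I seated the larger stopper in the amber flask and handed the job in while still pressing: nest about 9.5 mm down by depth camera, steady at about 13.5 N for over 4 s. I did not read the pointer against the ribs directly, and the hand-in returned no verdict.

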